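# Unlock a vacuum canister's release valve and let the air in

## Task

Break the vacuum in the steel canister that has the little valve on its lid: unscrew the tiny knurled lock nut anticlockwise (seen from above), nearly to the end of its thread, letting it ride up as it turns. Then press the freed valve tip itself, gently, fully down to its stop, keep it down for a good second, and let it spring back, leaving the nut open. The pin bends easily, so never press hard on the tip, and leave the other things on the counter where they are.

Things in the scene. Friction and masses are not known exactly. Their poses are not given: they have to be found in the camera images.
- canister: round steel canister, 150 mm diameter, fixed to the counter, with a flat grey lid (154 mm diameter) whose top is 122 mm above the counter; origin at the centre of its underside, z up. The valve stands upright on the lid, nominally 25 mm from the canister's axis along its own -x; a flat date dial 40 mm across, 3 mm tall, lies on the lid's +x side.
- valve_place (a point): nominal foot of the valve: point on the lid's top, 122 mm above the counter, canister's axes. The valve is seated by hand in a soft rubber boot, so its axis may really be up to 3 mm off in this x and in y, and all of it up to 8 mm higher or lower: find it by touch or sight. The boot yields 1 mm per 3 N sideways and 1 mm per 10 N downwards and springs back.
- tip_place (a point): nominal top of the locked valve's pin, 48 mm above valve_place; the real one is off as said there. Nominal heights above valve_place: rubber boot (32 mm diameter) to 7, brass stem (10 mm) to 24, knurled brass nut (14 mm) from 24 to 34, steel pin with a flat tip (7 mm) to 48.
- nut (a joint): turn of the knurled lock nut on the pin's thread, rad: 0 screwed home (locked), growing anticlockwise seen from above, stop at 3.8 rad. It starts at 0 to 0.5. It rises 1.6 mm along the pin per rad and takes about 0.05 N m to turn; a grip of 15 N is ample. It stays on the pin; it counts as open beyond 3.0 rad.
- pin (a joint): how far the spring pin is pushed down, m: 0 up, 0.0045 at its stop. Pushing takes 1.4 N to start and 4.6 N at the stop. The nut rides on the pin and its underside meets the stem, so the pin can go down only as far as the nut has been raised. More than 12 N on the pin bends it.
- plain_canister: the same canister with a plain black knob on the lid (knob top 152 mm high) instead of a valve; fixed; origin at the centre of its underside. To be left alone.
- mug: white mug, 80 mm diameter, 90 mm tall, loose; origin at the centre of its underside. To be left alone.
- jar: glass jar, 66 mm diameter, 100 mm tall, loose; origin at the centre of its underside. To be left alone.
- spoon: spoon with a steel bowl and wooden handle, 220 mm long along its x, loose, lying flat; origin under its middle. To be left alone.
- bowl: blue bowl, 130 mm diameter, 50 mm tall, loose; origin at the centre of its underside. To be left alone.
- soap_bar: white bar of soap, 80 x 50 x 25 mm, loose; origin at the centre of its underside. To be left alone.
- tin: food tin with a plain pale label, 70 mm diameter, 75 mm tall, loose; origin at the centre of its underside. To be left alone.

How it is judged:
By the outcome, as a careful person would: the job done as asked, in the order asked, and still so for the second after the job is handed in, with the robot touching nothing.
It also fails if it takes over 72 s, if anything falls off the work surface, if the arm or the gripper's body presses on something with over 40 N, if the wrist force passes 120 N, or if a joint passes its speed limit or range.

## Robot

A 6-joint arm with a two-finger parallel gripper is mounted at the origin on the work surface. World frame = base frame: x ahead of the robot, y to its left, z up, the work surface at z = 0. Lengths are in m, angles in rad, forces in N, time in s.
With the tool pointing down it reaches from about 0.35 to 0.875 m from the base axis. Payload 4.2 kg.
Tool frame: the origin (TCP) lies between the finger pads; the fingertips stand 22 mm ahead of it and the grasp point (between the pads) lies 3 mm ahead of it (robot.tcp_to_tips is the distance from the TCP to the fingertips, in m); z points along the fingers, y is the direction in which the jaws open and shut (so a half turn about z gives the same grasp; the last joint's range is limited). The gripper opens to 85 mm and grips with 20 to 120 N. Pads are 22 mm wide; open, the fingers measure 114 mm over their backs; the gripper's body (76 mm by 85 mm) begins 54 mm behind the grasp point. The pads swing forward as they close: fully open they stand 13 mm farther back than shut.
Start: joints at [-1.009, 0.385, 0.008, 0, -1.194, -0.259], TCP at [0.186, -0.597, 0.253] pointing down, gripper open.
Joint ranges: [-3.14, 3.14], [-1.21, 2.06], [-1.07, 1.41], [-3.16, 2.05], [-2.99, -0.16], [-3.1, 3.1]. Speed limits (rad/s): [2.79, 2.79, 3.14, 3.14, 3.14, 3.14].

## Interface

Orientations are given as a unit quaternion [x, y, z, w].
In Python, from workcell import robot gives the robot as it stands.
- The arm moves only by the tool apply_moves, never from a script. Its argument "moves" is a list of rows, each an object of numbers: "gripper": the closure, from 0 (fully open) to 1 (shut); "x", "y", "z": the shift along the world's x, y, z in mm; "twist": the turn about the world's z in degrees. A call has 1 to 20 rows; each row shifts and turns the commanded pose from where the row before left it; what a row does not reach is not made up. A row lasts 1/8 s, in which the tool goes at most 62.5 mm and 10.7 degrees, less where a joint would pass 70% of its speed; a pose out of reach is approached as far as the arm can. A call with a gripper value outside its range is refused whole. The fingers move at their own pace and stop on an object; "grip_force" is the grip in N (left out, the last holds). Time passes only in rows, so rows that do not move let the fingers close. It gives the time, the measured TCP pose, the force and the opening at its end, in the units of the state.
- robot.get_state(): the state, without advancing time (a new reading comes with each control period).
- robot.capture(name): name is "scene" or "top" or "wrist"; returns (picture, depth): 384x512x3 uint8, red, green, blue; 384x512 float32, m along the optical axis (not along the pixel's ray), 0 where there is no reading.
- robot.camera_params(name): a dict with "camera_matrix" (3x3 intrinsics, pixels), "distortion" ([k1, k2, p1, p2, k3] as OpenCV has them; the pictures are not rectified), "rvec" (rotation vector, rad) and "tvec" (3), from world to camera coordinates, as OpenCV has them. Camera axes: x right, y down, z forward; pixel columns grow to the right and rows downward; lengths in m; the calibration is good to about 2 mm. A picture is of the moment at which its call begins: read the wrist's pose just before it. camera_params takes no time and is no camera call; for the wrist camera it gives the pose at the moment of the call.
- robot.close_job(): hands the job in, once; it reports no verdict.
The state is a dict: "clock": time; "joints": joint angles; "qd": joint speeds; "joint_torque": joint torques, N m; "position": TCP position; "orientation": TCP orientation; "force": force on the tool from outside, world axes, zero at the start; "ft_torque": the same for the moment, N m; "width": finger opening in m.
Only numpy, scipy, OpenCV 4.12 (cv2) and the standard library are available. Lean on these libraries where they do the work, as an engineer would, in place of code of your own. Each camera call takes 0.05 s, during which the arm holds its last target.

## Working session

There is one attempt and no reset: what is moved stays moved. The work goes in short steps, Python scripts to look and compute and a tool call to move; the robot and the scene stay as the last step left them, time stands still between calls to the robot, and variables do not carry over. Pictures are saved under pics/ and viewed, and the job is handed in when it is done.

Besides the shell and the picture viewer there is one more tool, called after ">>>" by a JSON object that holds its "op" and its "data". apply_moves: Moves the arm, as the interface text tells. Its arguments: {"type":"object","properties":{"moves":{"type":"array"},"grip_force":{"type":"number"}},"required":["moves"]}

```bash
mkdir -p pics; ls
python3 - <<'E'
from workcell import robot
import cv2,numpy as np
print(robot.get_state())
for n in ("scene","top"):
    im,d=robot.capture(n); cv2.imwrite(f"pics/{n}0.png",im[:,:,::-1]); np.savez(f"{n}0.npz",im=im,d=d)
    p=robot.camera_params(n); print(n,p)
E
```

```text
pics
{'clock': 0.0, 'joints': array([-1.00938991e+00,  3.85562304e-01,  6.60826814e-03, -4.86858294e-04,
       -1.19403930e+00, -2.58603392e-01]), 'qd': array([ 0.00054346, -0.00018245,  0.00059577,  0.00031949, -0.00056003,
        0.001395  ]), 'joint_torque': array([ 4.07535827e-04, -3.92290843e+01,  1.88398433e+01,  4.18594748e+00,
       -4.65996709e-03, -4.87036459e-06]), 'position': array([ 0.18622327, -0.59603317,  0.25221302]), 'orientation': array([-1.50734885e-01,  9.88573587e-01,  1.09764668e-03, -2.30373623e-04]), 'force': array([ 0.81980537, -0.00674363, -0.01619945]), 'ft_torque': array([ 0.00796883, -0.01020419,  0.03303573]), 'width': 0.0855079929396299}
scene {'camera_matrix': array([[399.55636104,   0.        , 255.68340638],
       [  0.        , 399.55636104, 193.47689341],
       [  0.        ,   0.        ,   1.        ]]), 'distortion': array([0.01203116, 0.        , 0.        , 0.        , 0.        ]), 'rvec': array([ 1.83898486,  1.28030925, -0.68594746]), 'tvec': array([-0.19513996, -0.15945846,  1.46119525])}
top {'camera_matrix': array([[452.05912627,   0.        , 255.36083613],
       [  0.        , 452.05912627, 186.72565317],
       [  0.        ,   0.        ,   1.        ]]), 'distortion': array([-0.10847615,  0.        ,  0.        ,  0.        ,  0.        ]), 'rvec': array([ 2.04689379, -2.18001672,  0.22415004]), 'tvec': array([0.01709064, 0.56012835, 1.12858657])}
```

View pics/scene0.png

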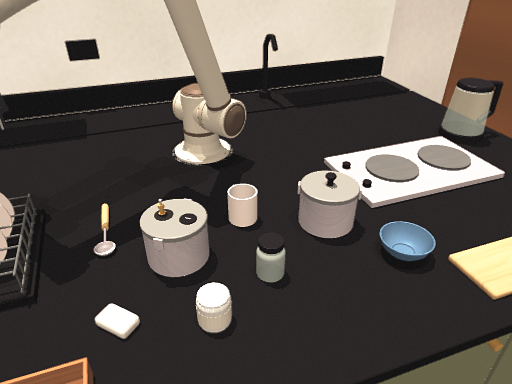

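View pics/top0.png

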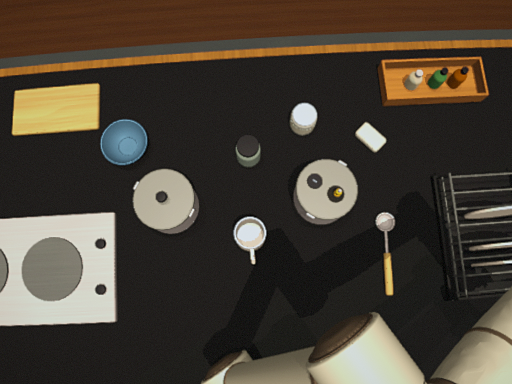

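The scene view shows the valve canister at about (175,235), with its brass valve at (161,209) and the dial at (188,218). In the top view the lid is at (326,190), the valve at (338,193) and the dial at (315,181).

```bash
cat > h.py <<'E'
import cv2,numpy as np
def ray(p,uv):
    n=cv2.undistortPoints(np.array([[uv]],float),p["camera_matrix"],p["distortion"])[0,0]
    R=cv2.Rodrigues(np.array(p["rvec"]))[0]; t=np.array(p["tvec"]).ravel()
    return -R.T@t, R.T@np.array([n[0],n[1],1.])
def onz(p,uv,z):
    c,d=ray(p,uv); return c+d*(z-c[2])/d[2]
def cross(r):
    A=np.zeros((3,3));b=np.zeros(3)
    for c,d in r:
        d=d/np.linalg.norm(d);M=np.eye(3)-np.outer(d,d);A+=M;b+=M@c
    return np.linalg.solve(A,b)
def proj(p,X):
    return cv2.projectPoints(np.array([X],float),p["rvec"],p["tvec"],p["camera_matrix"],p["distortion"])[0][0,0]
E
python3 - <<'E'
from h import *
from workcell import robot
for n,(u,v) in (("top",(326,190)),("scene",(172,218))):
    im=np.load(n+"0.npz")["im"]; 
    crop=im[v-50:v+50,u-60:u+60]; cv2.imwrite(f"pics/{n}0z.png",cv2.resize(crop,None,fx=6,fy=6,interpolation=cv2.INTER_NEAREST)[:,:,::-1])
im=np.load("top0.npz")["im"]; d=np.load("top0.npz")["d"]
p=robot.camera_params("top")
hsv=cv2.cvtColor(im,cv2.COLOR_RGB2HSV)
# lid: depth-based height
vv,uu=np.mgrid[140:240,280:375]
P=np.array([ (lambda cd: cd[0]+cd[1]*d[v,u])(ray(p,(u,v))) for v,u in zip(vv.ravel(),uu.ravel())])
H=P[:,2].reshape(vv.shape)
m=((H>.112)&(H<.135)).astype(np.uint8)
c=max(cv2.findContours(m,cv2.RETR_EXTERNAL,cv2.CHAIN_APPROX_NONE)[0],key=cv2.contourArea)
print(cv2.fitEllipse(c))
e=cv2.fitEllipse(c)[0]; print("lid",onz(p,(e[0]+280,e[1]+140),.122))
hi=H>.14; print("high",P[hi.ravel()].round(4)[:20], np.argwhere(hi)[:20]+[140,280])
y=cv2.inRange(hsv[140:240,280:375],(18,120,60),(35,255,255)); print("brass",[(a+280,b+140) for b,a in np.argwhere(y>0)][:40])
E
```

```text
((46.13111114501953, 48.976722717285156), (60.001285552978516, 60.650062561035156), 172.82080078125)
lid [ 0.5299139 -0.1925635  0.122    ]
high [[ 0.3168 -0.0052  1.2196]
 [ 0.3168 -0.0052  1.2196]
 [ 0.3168 -0.0052  1.2196]
 [ 0.3168 -0.0052  1.2196]
 [ 0.3168 -0.0052  1.2196]
 [ 0.3168 -0.0052  1.2196]
 [ 0.3168 -0.0052  1.2196]
 [ 0.3168 -0.0052  1.2196]
 [ 0.3168 -0.0052  1.2196]
 [ 0.3168 -0.0052  1.2196]
 [ 0.3168 -0.0052  1.2196]
 [ 0.3168 -0.0052  1.2196]
 [ 0.3168 -0.0052  1.2196]
 [ 0.3168 -0.0052  1.2196]
 [ 0.3168 -0.0052  1.2196]
 [ 0.3168 -0.0052  1.2196]
 [ 0.3168 -0.0052  1.2196]
 [ 0.3168 -0.0052  1.2196]
 [ 0.3168 -0.0052  1.2196]
 [ 0.3168 -0.0052  1.2196]] [[140 310]
 [145 345]
 [145 348]
 [147 354]
 [152 296]
 [152 323]
 [154 319]
 [156 340]
 [156 374]
 [158 285]
 [158 340]
 [158 370]
 [160 289]
 [163 330]
 [164 292]
 [169 293]
 [175 306]
 [183 331]
 [186 348]
 [186 352]]
brass [(np.int64(337), np.int64(188)), (np.int64(338), np.int64(188)), (np.int64(336), np.int64(189)), (np.int64(337), np.int64(189)), (np.int64(338), np.int64(189)), (np.int64(335), np.int64(1
[... 393 characters left out ...]
.int64(338), np.int64(192)), (np.int64(339), np.int64(192)), (np.int64(340), np.int64(192)), (np.int64(341), np.int64(192)), (np.int64(342), np.int64(192)), (np.int64(333), np.int64(193)), (np.int64(334), np.int64(193)), (np.int64(335), np.int64(193)), (np.int64(336), np.int64(193)), (np.int64(337), np.int64(193)), (np.int64(338), np.int64(193)), (np.int64(339), np.int64(193)), (np.int64(340), np.int64(193)), (np.int64(341), np.int64(193)), (np.int64(342), np.int64(193)), (np.int64(334), np.int64(194)), (np.int64(335), np.int64(194)), (np.int64(336), np.int64(194)), (np.int64(337), np.int64(194)), (np.int64(338), np.int64(194)), (np.int64(339), np.int64(194)), (np.int64(340), np.int64(194))]
```

```bash
ls pics
```

```text
scene0.png
scene0z.png
top0.png
top0z.png
```

View pics/top0z.png

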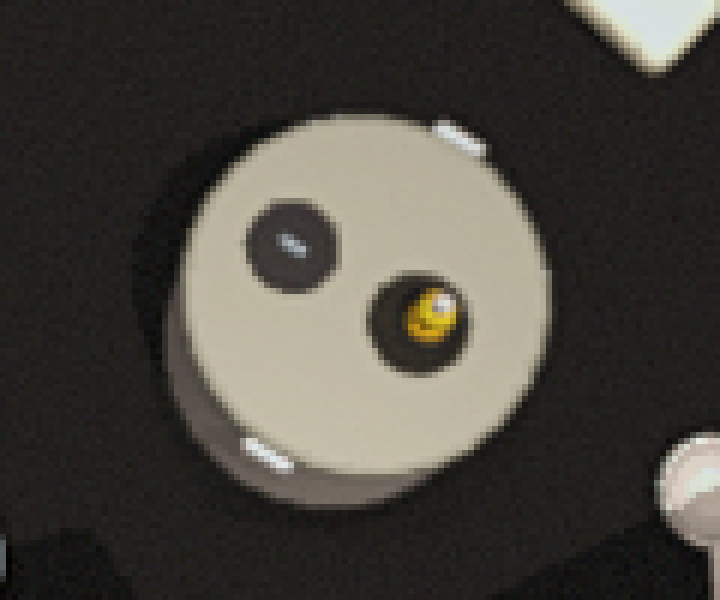

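View pics/scene0z.png

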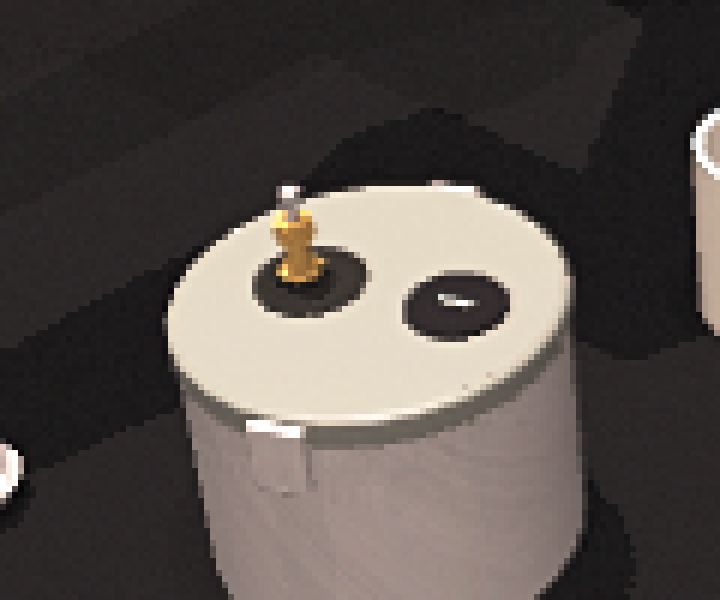

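The zooms show the steel pin tip at about top (340.2,190.2) and scene (160.2,199.5), with the brass nut just below it. I'll triangulate these.

Run:
```python
from h import *
from workcell import robot
pt,ps=robot.camera_params("top"),robot.camera_params("scene")
X=cross([ray(pt,(340.2,190.0)),ray(ps,(160.1,199.7))]);print("tip",X,proj(pt,X),proj(ps,X))
for z in (.165,.17,.175): print(onz(pt,(340.2,190.0),z), onz(ps,(160.1,199.7),z))
print("boot",onz(pt,(266+418/6,140+324/6),.127),"dial",onz(pt,(266+292/6,140+246/6),.125))
s=robot.get_state();p=robot.camera_params("wrist");print(p)
c,d=ray(p,p["camera_matrix"][:2,2]);print(c-s["position"],d)
```

```text
tip [ 0.51754703 -0.21678562  0.16353288] [339.26908346 189.9235736 ] [159.09301617 199.6617694 ]
[ 0.51694071 -0.21870787  0.165     ] [ 0.52070764 -0.21484337  0.165     ]
[ 0.51599178 -0.21769553  0.17      ] [ 0.52827522 -0.21540257  0.17      ]
[ 0.51504285 -0.21668318  0.175     ] [ 0.5358428  -0.21596177  0.175     ]
boot [ 0.51483638 -0.21413589  0.127     ] dial [ 0.55129068 -0.16541369  0.125     ]
{'camera_matrix': array([[305.30953353,   0.        , 249.15938847],
       [  0.        , 305.30953353, 194.84965739],
       [  0.        ,   0.        ,   1.        ]]), 'distortion': array([-0.08058858,  0.        ,  0.        ,  0.        ,  0.        ]), 'rvec': array([-1.73254029, -2.35254791, -0.39361735]), 'tvec': array([ 0.62487322, -0.04275799,  0.37985408])}
[-0.07935137 -0.0258209   0.11963436] [ 0.30893632  0.09808065 -0.94601191]
```

>>> {"op": "apply_moves", "data": {"moves": [{"x": 33, "y": 38, "z": 2, "twist": -9, "gripper": 0.6}, {"x": 33, "y": 38, "z": 2, "twist": -9}, {"x": 33, "y": 38, "z": 2, "twist": -9}, {"x": 33, "y": 38, "z": 2, "twist": -9}, {"x": 33, "y": 38, "z": 2, "twist": -9}, {"x": 33, "y": 38, "z": 2, "twist": -9}, {"x": 33, "y": 38, "z": 2, "twist": -9}, {"x": 33, "y": 38, "z": 2, "twist": -9}, {"x": 33, "y": 38, "z": 2, "twist": -9}, {"x": 33, "y": 38, "z": 0, "twist": -9}, {"x": 0}, {"x": 0}], "grip_force": 20}}

```text
invalid input
```

Run:
```python
from h import *
from workcell import robot
s=robot.get_state();print(s)
p=robot.camera_params("wrist");im,d=robot.capture("wrist")
np.savez("w1.npz",im=im,d=d,**p); cv2.imwrite("pics/w1.png",im[:,:,::-1])
for z in(.13,.16): print(proj(p,(.5165,-.217,z)))
```

```text
{'clock': 0.1, 'joints': array([-1.00941879e+00,  3.85499298e-01,  6.76863902e-03, -4.30310387e-04,
       -1.19397638e+00, -2.58608836e-01]), 'qd': array([ 0.00033459, -0.00251981,  0.00289722,  0.00167368,  0.00041039,
        0.00022286]), 'joint_torque': array([-5.19523837e-04, -3.93319130e+01,  1.88928866e+01,  4.19790834e+00,
       -2.60782137e-03,  3.69374035e-06]), 'position': array([ 0.18623857, -0.5961175 ,  0.25232216]), 'orientation': array([-1.50728267e-01,  9.88574750e-01,  9.55894647e-04, -1.97398140e-04]), 'force': array([ 0.23993202,  0.0206372 , -0.08147816]), 'ft_torque': array([-0.01531844,  0.00870315,  0.02465087]), 'width': 0.0854901670526614}
[428.83191146 470.08666564]
[437.44403203 490.13405539]
```

View pics/w1.png

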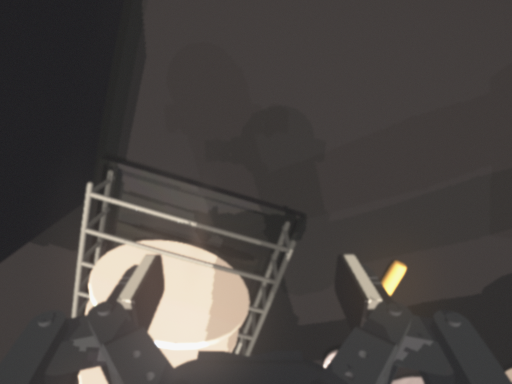

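The wrist view still shows the dish rack at the start pose, because the move was refused. I'll retry with all keys in every row.

>>> {"op": "apply_moves", "data": {"moves": [{"gripper": 0.6, "x": 33, "y": 38, "z": 2, "twist": -9}, {"gripper": 0.6, "x": 33, "y": 38, "z": 2, "twist": -9}, {"gripper": 0.6, "x": 33, "y": 38, "z": 2, "twist": -9}, {"gripper": 0.6, "x": 33, "y": 38, "z": 2, "twist": -9}, {"gripper": 0.6, "x": 33, "y": 38, "z": 2, "twist": -9}, {"gripper": 0.6, "x": 33, "y": 38, "z": 2, "twist": -9}, {"gripper": 0.6, "x": 33, "y": 38, "z": 2, "twist": -9}, {"gripper": 0.6, "x": 33, "y": 38, "z": 2, "twist": -9}, {"gripper": 0.6, "x": 33, "y": 38, "z": 2, "twist": -9}, {"gripper": 0.6, "x": 33, "y": 38, "z": 0, "twist": -9}, {"gripper": 0.6, "x": 0, "y": 0, "z": 0, "twist": 0}, {"gripper": 0.6, "x": 0, "y": 0, "z": 0, "twist": 0}], "grip_force": 20}}

```text
clock: 1.65
position: [0.5161, -0.2164, 0.2709]
orientation: [0.592, 0.806, -0.0, -0.0]
force: [-0.7, -0.3, -0.7]
width: 0.0341
```

Run:
```python
from h import *
from workcell import robot
s=robot.get_state();print(s)
p=robot.camera_params("wrist");im,d=robot.capture("wrist")
np.savez("w1.npz",im=im,d=d,**p); cv2.imwrite("pics/w1b.png",im[:,:,::-1])
for z in(.13,.16): print(proj(p,(.5165,-.217,z)))
```

```text
{'clock': 1.65, 'joints': array([-1.07472239e-01,  2.61796861e-01, -1.26310999e-01, -7.16757633e-05,
       -1.18376869e+00, -2.73025226e+00]), 'qd': array([-0.02226178, -0.0084123 , -0.00477008,  0.00147844,  0.00157922,
       -0.00261787]), 'joint_torque': array([ 6.19356092e-01, -3.25172496e+01,  1.89032239e+01,  4.16345224e+00,
        1.51179812e-02, -6.43735097e-03]), 'position': array([ 0.51609924, -0.21638981,  0.27091642]), 'orientation': array([ 5.91951124e-01,  8.05973680e-01, -2.42479662e-04, -4.83761501e-04]), 'force': array([-0.73435136, -0.31825639, -0.68620199]), 'ft_torque': array([-0.06653158,  0.08096629,  0.05343477]), 'width': 0.03405428955207946}
[249.49047532 188.86002485]
[249.48666431 200.26371756]
```

View pics/w1b.png

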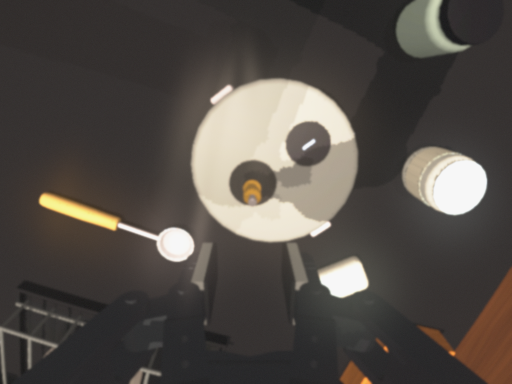

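The wrist view shows the lid at (275,160), the valve at (252,190) with its pin tip near (252,200), and the dial at (308,143). A CCW twist raises j6, which is now -2.73, so there is ample range.

Run:
```python
import numpy as np,cv2
z=np.load("w1.npz");im=z["im"];d=z["d"]
cv2.imwrite("pics/w1z.png",cv2.resize(im[155:215,215:295],None,fx=9,fy=9,interpolation=cv2.INTER_NEAREST)[:,:,::-1])
print(d[192:206,246:258].round(3))
```

```text
[[0.253 0.251 0.252 0.252 0.252 0.253 0.251 0.252 0.252 0.252 0.252 0.251]
 [0.25  0.253 0.251 0.251 0.252 0.253 0.252 0.25  0.252 0.252 0.252 0.252]
 [0.253 0.253 0.252 0.252 0.252 0.252 0.25  0.251 0.253 0.252 0.252 0.252]
 [0.252 0.253 0.253 0.253 0.251 0.25  0.248 0.248 0.249 0.253 0.253 0.252]
 [0.254 0.253 0.253 0.253 0.248 0.247 0.243 0.243 0.249 0.251 0.253 0.253]
 [0.254 0.253 0.252 0.252 0.243 0.241 0.242 0.24  0.242 0.243 0.253 0.253]
 [0.254 0.254 0.253 0.243 0.241 0.24  0.24  0.238 0.241 0.242 0.254 0.253]
 [0.254 0.254 0.254 0.24  0.241 0.239 0.239 0.239 0.241 0.24  0.243 0.253]
 [0.255 0.253 0.245 0.24  0.241 0.24  0.24  0.24  0.239 0.24  0.241 0.254]
 [0.254 0.256 0.243 0.24  0.241 0.24  0.239 0.241 0.239 0.241 0.24  0.254]
 [0.254 0.256 0.241 0.24  0.241 0.241 0.24  0.24  0.24  0.24  0.241 0.255]
 [0.287 0.286 0.256 0.241 0.24  0.241 0.24  0.241 0.241 0.24  0.241 0.286]
 [0.286 0.288 0.288 0.241 0.241 0.241 0.241 0.242 0.24  0.241 0.287 0.288]
 [0.288 0.288 0.289 0.288 0.24  0.24  0.241 0.242 0.242 0.289 0.289 0.288]]
```

View pics/w1z.png

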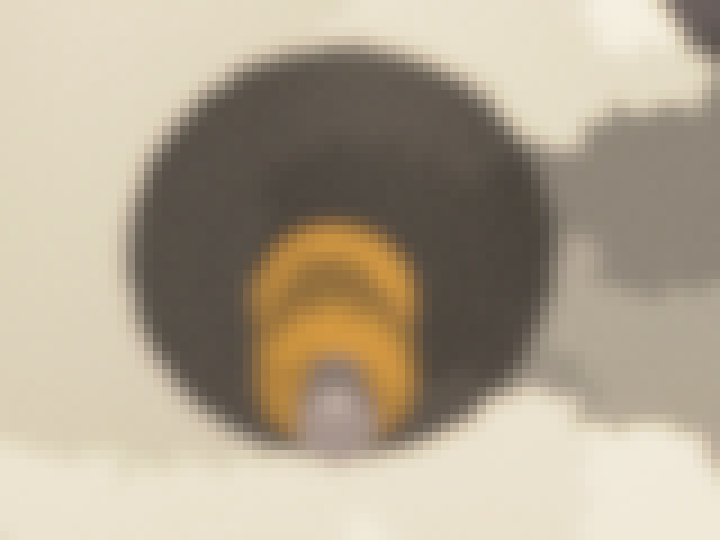

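The pin tip disc is centred at about (252.2,201) in the wrist view, with a depth of about 0.240.

Run:
```python
from h import *
from workcell import robot
z=np.load("w1.npz"); p={k:z[k] for k in("camera_matrix","distortion","rvec","tvec")}
d=z["d"]
c,r=ray(p,(252.2,201));print("tip",c+r*np.median(d[199:203,250:255]))
for uv in((250,193),(252,191)): 
  c,r=ray(p,uv);print("nuttop",uv,c+r*d[uv[1],uv[0]])
for uv in((220,215),(300,200),(250,225),(215,150),(232,175),(272,180)):
  c,r=ray(p,uv);print(uv,c+r*d[uv[1],uv[0]])
pt,ps=robot.camera_params("top"),robot.camera_params("scene")
R=[ray(p,(252.2,201)),ray(pt,(340.2,190)),ray(ps,(160.1,199.7))]
for S in ([0,1],[0,2],[0,1,2]): print(S,cross([R[i] for i in S]))
s=robot.get_state();print(s["position"])
```

```text
tip [ 0.5181877  -0.21524494  0.16493378]
nuttop (250, 193) [ 0.51590142 -0.21367024  0.15166658]
nuttop (252, 191) [ 0.51709537 -0.21193542  0.15033253]
(220, 215) [ 0.49826618 -0.25287091  0.12176758]
(300, 200) [ 0.56607746 -0.21615912  0.12065095]
(250, 225) [ 0.5287425  -0.25449459  0.12125485]
(215, 150) [ 0.47725143 -0.19392462  0.12239473]
(232, 175) [ 0.49813847 -0.21177927  0.12119581]
(272, 180) [ 0.53429256 -0.205034    0.12254654]
[0, 1] [ 0.52106641 -0.22321758  0.14219335]
[0, 2] [ 0.51844178 -0.21514772  0.16373295]
[0, 1, 2] [ 0.51789585 -0.21646434  0.16350039]
[ 0.51581454 -0.21688695  0.27106279]
```

>>> {"op": "apply_moves", "data": {"moves": [{"gripper": 0.6, "x": 2, "y": 1.5, "z": -25, "twist": 0}, {"gripper": 0.6, "x": 0, "y": 0, "z": -25, "twist": 0}, {"gripper": 0.6, "x": 0, "y": 0, "z": -20, "twist": 0}, {"gripper": 0.6, "x": 0, "y": 0, "z": -6, "twist": 0}, {"gripper": 0.6, "x": 0, "y": 0, "z": 0, "twist": 0}, {"gripper": 0.6, "x": 0, "y": 0, "z": 0, "twist": 0}], "grip_force": 20}}

```text
clock: 2.45
position: [0.5188, -0.2155, 0.1964]
orientation: [0.592, 0.806, 0.0, 0.001]
force: [0.3, 0.6, -1.0]
width: 0.0339
```

Run:
```python
from h import *
from workcell import robot
s=robot.get_state();print(s["position"],s["force"],s["ft_torque"])
p=robot.camera_params("wrist");im,d=robot.capture("wrist")
np.savez("w2.npz",im=im,d=d,**p); 
cv2.imwrite("pics/w2z.png",cv2.resize(im[200:384,150:350],None,fx=3,fy=3,interpolation=cv2.INTER_CUBIC)[:,:,::-1])
for X in((.518,-.2155,.1645),(.518,-.2155,.12)): print(proj(p,X))
```

```text
[ 0.51880229 -0.21548826  0.19640497] [ 0.33740211  0.62474247 -1.04129303] [ 0.05011987 -0.02258784  0.04316849]
[247.57045123 246.79626392]
[247.78052272 215.75604075]
```

View pics/w2z.png

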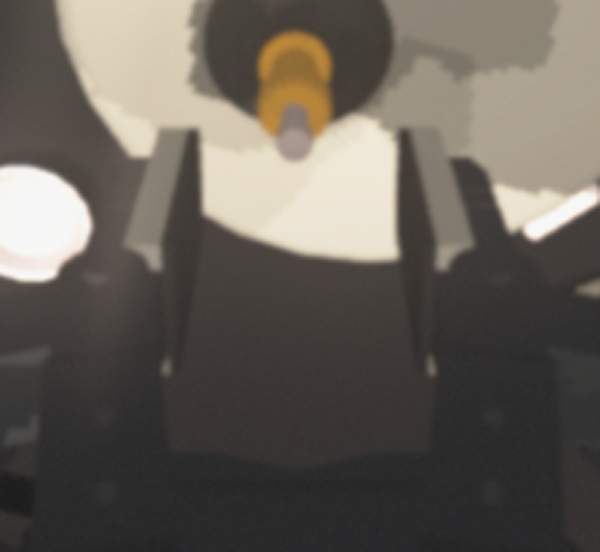

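The pin tip is at zoom (295,145), midway between the pads at 202 and 398 to within 1 mm. I'll go down, correct x by -1, and close.

>>> {"op": "apply_moves", "data": {"moves": [{"gripper": 0.6, "x": -1, "y": 0, "z": -15, "twist": 0}, {"gripper": 0.6, "x": 0, "y": 0, "z": -15, "twist": 0}, {"gripper": 0.6, "x": 0, "y": 0, "z": -10, "twist": 0}, {"gripper": 0.6, "x": 0, "y": 0, "z": -5, "twist": 0}, {"gripper": 0.6, "x": 0, "y": 0, "z": 0, "twist": 0}, {"gripper": 0.7, "x": 0, "y": 0, "z": 0, "twist": 0}, {"gripper": 0.75, "x": 0, "y": 0, "z": 0, "twist": 0}, {"gripper": 0.8, "x": 0, "y": 0, "z": 0, "twist": 0}, {"gripper": 0.8, "x": 0, "y": 0, "z": 0, "twist": 0}], "grip_force": 20}}

```text
clock: 3.62
position: [0.5174, -0.2151, 0.1505]
orientation: [0.592, 0.806, 0.0, 0.0]
force: [0.1, 0.2, -0.4]
width: 0.017
```

>>> {"op": "apply_moves", "data": {"moves": [{"gripper": 1, "x": 0, "y": 0, "z": 0, "twist": 0}, {"gripper": 1, "x": 0, "y": 0, "z": 0, "twist": 0}, {"gripper": 1, "x": 0, "y": 0, "z": 0, "twist": 0}, {"gripper": 1, "x": 0, "y": 0, "z": 0, "twist": 0}], "grip_force": 20}}

```text
clock: 4.12
position: [0.5177, -0.2151, 0.1506]
orientation: [0.592, 0.806, 0.0, 0.0]
force: [0.8, 0.2, 2.0]
width: 0.013
```

Run:
```python
from h import *
from workcell import robot
s=robot.get_state();print(s["position"],s["force"],s["ft_torque"],s["joints"][5],s["width"])
p=robot.camera_params("wrist");im,d=robot.capture("wrist")
cv2.imwrite("pics/w3z.png",cv2.resize(im[180:384,150:350],None,fx=3,fy=2.9,interpolation=cv2.INTER_CUBIC)[:,:,::-1])
im,d=robot.capture("scene")
cv2.imwrite("pics/s3z.png",cv2.resize(im[160:260,110:230],None,fx=6,fy=6,interpolation=cv2.INTER_CUBIC)[:,:,::-1])
```

```text
[ 0.51766928 -0.21509279  0.1505815 ] [0.81140986 0.1841334  1.98843866] [ 0.08882784 -0.16839825 -0.0134082 ] -2.734121968977157 0.013038125835600593
```

View pics/w3z.png

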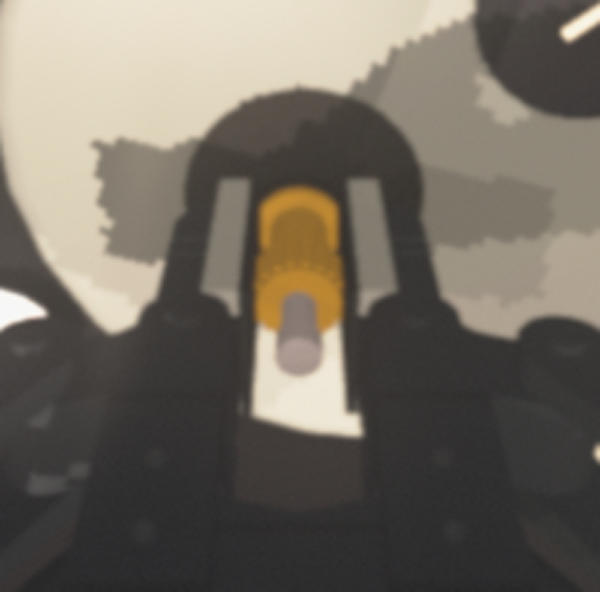

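View pics/s3z.png

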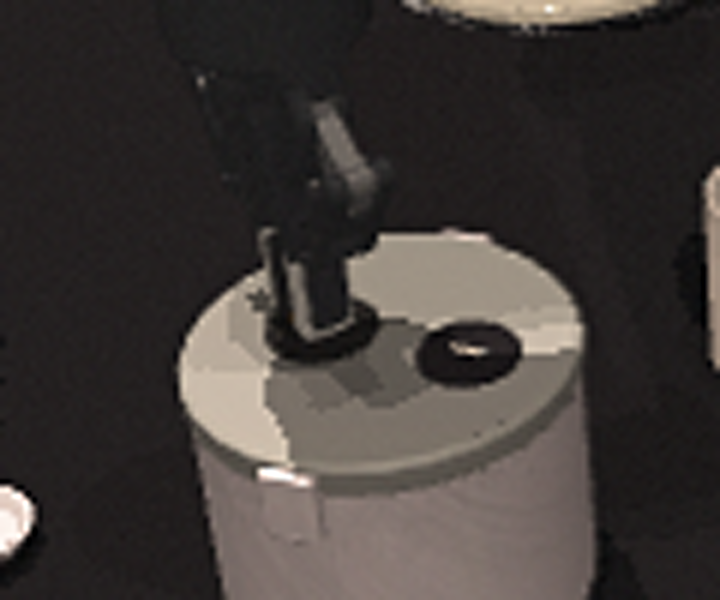

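The nut is held between the pads, width 13 mm, with the pin at (298,350) in the wrist zoom. I'll start with 45° CCW and check.

>>> {"op": "apply_moves", "data": {"moves": [{"gripper": 1, "x": 0, "y": 0, "z": 0.25, "twist": 9}, {"gripper": 1, "x": 0, "y": 0, "z": 0.25, "twist": 9}, {"gripper": 1, "x": 0, "y": 0, "z": 0.25, "twist": 9}, {"gripper": 1, "x": 0, "y": 0, "z": 0.25, "twist": 9}, {"gripper": 1, "x": 0, "y": 0, "z": 0.25, "twist": 9}, {"gripper": 1, "x": 0, "y": 0, "z": 0, "twist": 0}], "grip_force": 20}}

```text
clock: 4.97
position: [0.5165, -0.2149, 0.1508]
orientation: [0.24, 0.971, 0.0, -0.001]
force: [-0.5, -0.4, -1.5]
width: 0.0135
```

Run:
```python
from h import *
from workcell import robot
s=robot.get_state();print(s["position"],s["force"],s["ft_torque"],s["joints"][5],s["width"])
p=robot.camera_params("wrist");im,d=robot.capture("wrist")
cv2.imwrite("pics/w4z.png",cv2.resize(im[180:384,150:350],None,fx=3,fy=2.9,interpolation=cv2.INTER_CUBIC)[:,:,::-1])
```

```text
[ 0.51654824 -0.2149127   0.15075327] [-0.48795137 -0.35247275 -1.54480636] [ 0.0702481   0.07031667 -0.07591442] -1.9506809085326209 0.013536443156694753
```

View pics/w4z.png

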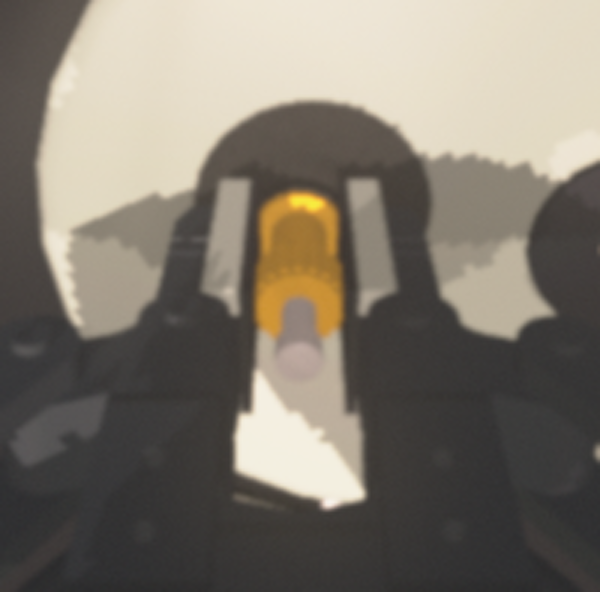

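>>> {"op": "apply_moves", "data": {"moves": [{"gripper": 1, "x": 0, "y": 0, "z": 0.3, "twist": 9}, {"gripper": 1, "x": 0, "y": 0, "z": 0.3, "twist": 9}, {"gripper": 1, "x": 0, "y": 0, "z": 0.3, "twist": 9}, {"gripper": 1, "x": 0, "y": 0, "z": 0.3, "twist": 9}, {"gripper": 1, "x": 0, "y": 0, "z": 0.3, "twist": 9}, {"gripper": 1, "x": 0, "y": 0, "z": 0.3, "twist": 9}, {"gripper": 1, "x": 0, "y": 0, "z": 0.3, "twist": 9}, {"gripper": 1, "x": 0, "y": 0, "z": 0.3, "twist": 9}, {"gripper": 1, "x": 0, "y": 0, "z": 0, "twist": 0}], "grip_force": 20}}

```text
clock: 6.15
position: [0.5169, -0.2153, 0.1531]
orientation: [-0.376, 0.927, 0.0, -0.001]
force: [1.5, -2.6, -5.4]
width: 0.0125
```

Run:
```python
from h import *
from workcell import robot
s=robot.get_state();print(s["position"],s["force"],s["ft_torque"],s["joints"][5],s["width"])
p=robot.camera_params("wrist");im,d=robot.capture("wrist")
cv2.imwrite("pics/w5z.png",cv2.resize(im[180:384,150:350],None,fx=3,fy=2.9,interpolation=cv2.INTER_CUBIC)[:,:,::-1])
```

```text
[ 0.5168719  -0.21534735  0.15311599] [ 1.50059548 -2.60519074 -5.35342803] [-0.78564036 -0.23765033 -0.01348343] -0.6955445215776462 0.012511775904277673
```

View pics/w5z.png

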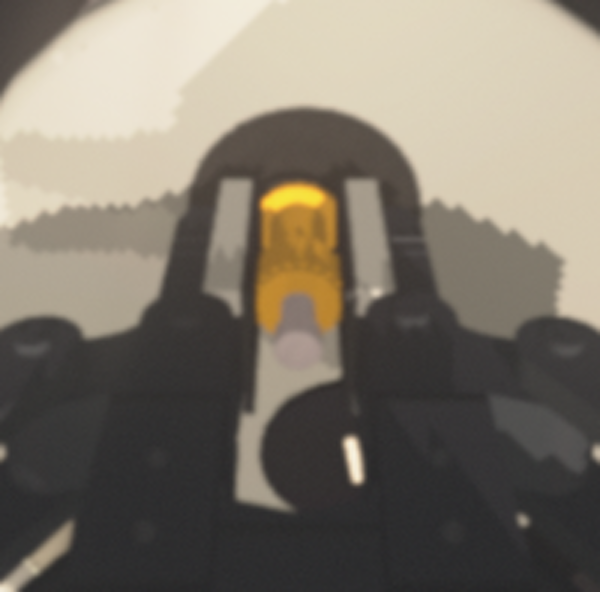

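>>> {"op": "apply_moves", "data": {"moves": [{"gripper": 1, "x": 0, "y": 0, "z": 0.1, "twist": 9}, {"gripper": 1, "x": 0, "y": 0, "z": 0.2, "twist": 9}, {"gripper": 1, "x": 0, "y": 0, "z": 0.2, "twist": 9}, {"gripper": 1, "x": 0, "y": 0, "z": 0.2, "twist": 9}, {"gripper": 1, "x": 0, "y": 0, "z": 0.2, "twist": 9}, {"gripper": 1, "x": 0, "y": 0, "z": 0.2, "twist": 9}, {"gripper": 1, "x": 0, "y": 0, "z": 0, "twist": 0}], "grip_force": 20}}

```text
clock: 7.08
position: [0.5175, -0.2153, 0.1548]
orientation: [0.755, -0.655, 0.0, 0.0]
force: [1.8, -4.1, -5.0]
width: 0.0127
```

Run:
```python
from h import *
from workcell import robot
s=robot.get_state();print(s["position"],s["force"],s["ft_torque"],s["joints"][5],s["width"])
p=robot.camera_params("wrist");im,d=robot.capture("wrist")
cv2.imwrite("pics/w6z.png",cv2.resize(im[180:384,150:350],None,fx=3,fy=2.9,interpolation=cv2.INTER_CUBIC)[:,:,::-1])
```

```text
[ 0.5175165  -0.21532709  0.1547504 ] [ 1.78465697 -4.05109772 -5.00479512] [-1.04029388 -0.46928369  0.01950493] 0.24622119288085553 0.012746089924499226
```

View pics/w6z.png

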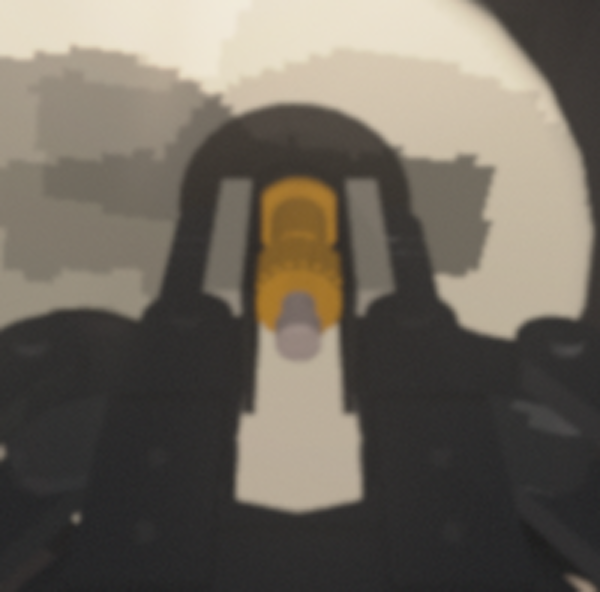

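>>> {"op": "apply_moves", "data": {"moves": [{"gripper": 1, "x": 0, "y": 0, "z": 0.1, "twist": 6}, {"gripper": 1, "x": 0, "y": 0, "z": 0.1, "twist": 6}, {"gripper": 1, "x": 0, "y": 0, "z": 0.1, "twist": 6}, {"gripper": 1, "x": 0, "y": 0, "z": 0, "twist": 0}], "grip_force": 20}}

```text
clock: 7.62
position: [0.5176, -0.2152, 0.1553]
orientation: [0.849, -0.529, 0.0, -0.0]
force: [1.8, -3.0, -6.1]
width: 0.0132
```

Run:
```python
from h import *
from workcell import robot
s=robot.get_state();print(s["position"],s["force"],s["ft_torque"],s["joints"][5],s["width"])
```

```text
[ 0.51764913 -0.21515142  0.1552605 ] [ 1.84960476 -3.01743143 -6.05879903] [-1.08233409 -0.63438209  0.02187108] 0.5605183344386264 0.013151398451564785
```

>>> {"op": "apply_moves", "data": {"moves": [{"gripper": 1, "x": 0, "y": 0, "z": -0.5, "twist": 0}, {"gripper": 0.75, "x": 0, "y": 0, "z": 0, "twist": 0}, {"gripper": 0.6, "x": 0, "y": 0, "z": 0, "twist": 0}, {"gripper": 0.6, "x": 0, "y": 0, "z": 0, "twist": 0}, {"gripper": 0.6, "x": 0, "y": 0, "z": 10, "twist": 0}, {"gripper": 0.6, "x": 0, "y": 0, "z": 20, "twist": 0}, {"gripper": 0.6, "x": 0, "y": 0, "z": 20, "twist": 0}, {"gripper": 0.6, "x": 0, "y": 0, "z": 0, "twist": 0}, {"gripper": 0.6, "x": 0, "y": 0, "z": 0, "twist": 0}], "grip_force": 20}}

```text
clock: 8.75
position: [0.5169, -0.2148, 0.2044]
orientation: [0.85, -0.527, -0.0, -0.0]
force: [-0.2, 0.1, -0.6]
width: 0.0345
```

Run:
```python
from h import *
from workcell import robot
s=robot.get_state();print(s["position"],s["force"],s["ft_torque"],s["joints"][5],s["width"])
p=robot.camera_params("wrist");im,d=robot.capture("wrist")
np.savez("w7.npz",im=im,d=d,**p)
cv2.imwrite("pics/w7z.png",cv2.resize(im[180:300,180:320],None,fx=5,fy=5,interpolation=cv2.INTER_CUBIC)[:,:,::-1])
print(proj(p,(.518,-.2155,.1645)))
im,_=robot.capture("scene")
cv2.imwrite("pics/s7z.png",cv2.resize(im[180:230,130:190],None,fx=12,fy=12,interpolation=cv2.INTER_NEAREST)[:,:,::-1])
```

```text
[ 0.51694732 -0.21484388  0.20441538] [-0.17281877  0.09070582 -0.59985453] [ 0.04319389 -0.05785302 -0.02210129] 0.5644862180668856 0.034501498481443356
[248.2060841  241.21745028]
```

View pics/w7z.png

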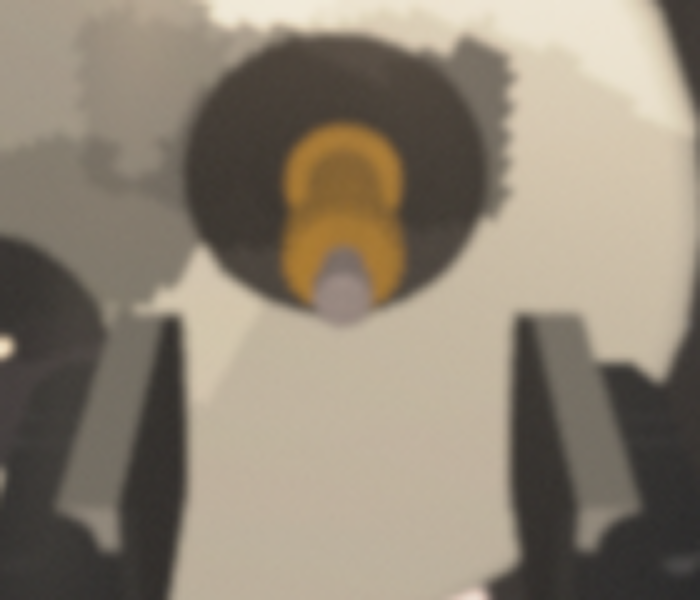

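View pics/s7z.png

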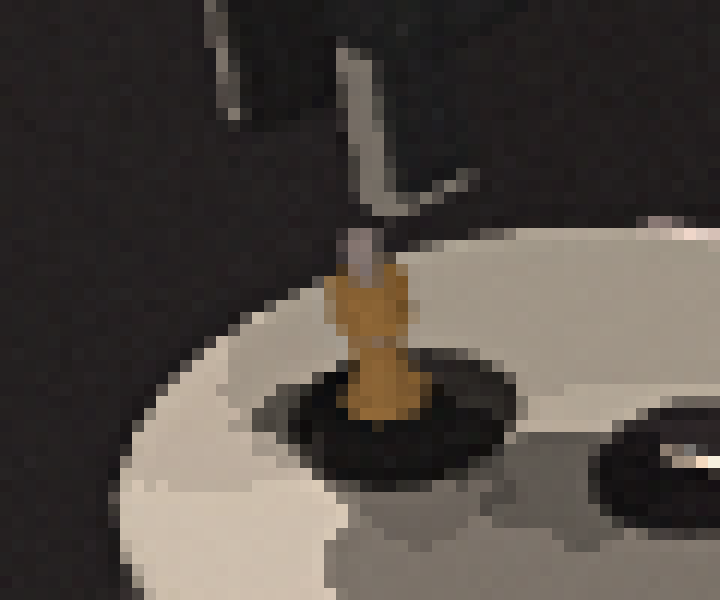

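In the wrist zoom the tip is at (342,297) and the nut's top ring shows around (300,265) and (388,265). The scene zoom shows the pin protruding less above the nut. I'll measure that from the depth.

Run:
```python
from h import *
z=np.load("w7.npz"); p={k:z[k] for k in("camera_matrix","distortion","rvec","tvec")};d=z["d"];im=z["im"]
Z=np.zeros((24,24));rows=[]
for v in range(222,248):
    r=[]
    for u in range(236,262):
        c,q=ray(p,(u,v));r.append((c+q*d[v,u]))
    rows.append(r)
P=np.array(rows);print((P[:,:,2]*1e3).round(0).astype(int))
tip=P[14:22,9:16].reshape(-1,3);tip=tip[abs(tip[:,2]-np.median(tip[:,2]))<.003];print("tip",np.median(tip,0),len(tip))
```

```text
[[123 123 147 147 151 150 155 154 154 153 153 155 154 154 154 154 154 154
  154 152 152 151 149 147 124 124]
 [123 123 149 151 152 152 155 154 155 155 155 156 155 155 154 155 154 154
  154 153 156 152 151 149 124 123]
 [122 123 150 152 154 154 155 155 154 155 155 155 155 155 155 155 155 155
  156 156 155 155 151 150 124 122]
 [121 147 152 154 154 155 155 156 154 154 154 154 155 155 155 154 154 154
  155 156 155 153 153 153 147 122]
 [121 150 153 152 154 155 156 155 155 155 154 155 155 155 155 155 155 155
  156 154 155 155 154 155 149 122]
 [122 150 154 154 155 155 155 156 155 156 155 155 155 154 155 155 154 154
  155 155 156 155 155 154 152 122]
 [122 152 153 155 156 155 154 155 155 156 324 155 155 155 155 155 155 155
  155 155 154 155 155 154 153 121]
 [122 153 153 156 155 155 156 155 156 155 155 156 157 155 155 155 155 155
  155 155 155 156 154 154 155 121]
 [122 155 155 154 154 155 156 155 156 155 157 156 156 157 156 156 154 156
  155 155 156 155 155 154 154 122]
 [121 155 155 155 155 155 155 156 155 155 157 159 159 160 158 157 156 154
  155 156 155 154 154 155 152 122]
 [121 154 
[... 1079 characters left out ...]

 [121 121 121 122 121 121 121 122 165 165 164 165 166 165 165 165 165 164
  121 121 121 121 121 120 122 122]
 [121 121 120 122 121 122 121 121 121 165 165 165 165 164 165 165 164 122
  121 121 122 120 122 121 121 121]
 [121 121 121 121 121 121 122 120 121 120 165 165 165 165 165 164 121 121
  121 121 121 121 121 120 121 121]
 [121 120 121 121 121 121 121 121 122 121 121 121 120 122 120 121 122 122
  121 121 121 121 121 121 121 121]
 [121 121 121 122 121 121 122 121 122 121 121 120 121 121 120 122 121 121
  122 121 121 121 121 120 122 120]
 [120 122 121 122 121 120 121 121 121 121 121 122 120 122 121 121 121 123
  121 121 121 120 121 121 122 121]]
tip [ 0.51868477 -0.2168362   0.16504732] 56
```

Run:
```python
from h import *
for f,(v0,v1,u0,u1) in (("w2.npz",(228,254,236,262)),("w1.npz",(184,208,240,264)),("w7.npz",(222,248,236,262))):
    z=np.load(f); p={k:z[k] for k in("camera_matrix","distortion","rvec","tvec")};d=z["d"]
    H=np.array([[1e3*(lambda c:c[0]+c[1]*d[v,u])(ray(p,(u,v)))[2] for u in range(u0,u1)] for v in range(v0,v1)])
    h,e=np.histogram(H,np.arange(140,170,.5));print(f);print([(x,n) for x,n in zip(e,h) if n])
    L=H[(H<122.9)&(H>119)];print("lid",np.median(L),len(L))
```

```text
w2.npz
[(np.float64(144.0), np.int64(1)), (np.float64(144.5), np.int64(1)), (np.float64(145.0), np.int64(2)), (np.float64(146.5), np.int64(3)), (np.float64(147.0), np.int64(4)), (np.float64(148.5), np.int64(9)), (np.float64(149.0), np.int64(4)), (np.float64(149.5), np.int64(9)), (np.float64(150.0), np.int64(19)), (np.float64(150.5), np.int64(38)), (np.float64(151.0), np.int64(57)), (np.float64(151.5), np.int64(67)), (np.float64(152.0), np.int64(66)), (np.float64(152.5), np.int64(27)), (np.float64(153.0), np.int64(5)), (np.float64(153.5), np.int64(4)), (np.float64(154.0), np.int64(4)), (np.float64(154.5), np.int64(3)), (np.float64(155.0), np.int64(2)), (np.float64(155.5), np.int64(8)), (np.float64(156.0), np.int64(3)), (np.float64(156.5), np.int64(1)), (np.float64(157.0), np.int64(3)), (np.float64(157.5), np.int64(1)), (np.float64(158.0), np.int64(3)), (np.float64(158.5), np.int64(1)), (np.float64(159.5), np.int64(2)), (np.float64(160.0), np.int64(1)), (np.float64(160.5), np.int64(5)), (np.float64(161.0), np.int64(7)), (np.float64(161.5), np.int64(6)), (np.float64(162.0), np.int64(4))
[... 2346 characters left out ...]
(156.0), np.int64(12)), (np.float64(156.5), np.int64(5)), (np.float64(157.0), np.int64(1)), (np.float64(158.0), np.int64(2)), (np.float64(158.5), np.int64(1)), (np.float64(159.0), np.int64(1)), (np.float64(159.5), np.int64(2)), (np.float64(160.0), np.int64(3)), (np.float64(160.5), np.int64(7)), (np.float64(161.0), np.int64(1)), (np.float64(161.5), np.int64(3)), (np.float64(162.0), np.int64(5)), (np.float64(162.5), np.int64(6)), (np.float64(163.0), np.int64(3)), (np.float64(163.5), np.int64(10)), (np.float64(164.0), np.int64(24)), (np.float64(164.5), np.int64(28)), (np.float64(165.0), np.int64(29)), (np.float64(165.5), np.int64(10)), (np.float64(166.0), np.int64(3))]
lid 121.2467110827105 210
```

Depth gives nut top to tip as 13.3 mm before and 10.0 mm now, a rise of about 3.3 mm. So the nut is only at about 2.5 rad because it slipped in the pads. I'll regrip, better centred and a bit firmer, and turn about 0.9 rad more.

>>> {"op": "apply_moves", "data": {"moves": [{"gripper": 0.6, "x": 1.5, "y": -1.2, "z": -20, "twist": 0}, {"gripper": 0.6, "x": 0, "y": 0, "z": -15, "twist": 0}, {"gripper": 0.6, "x": 0, "y": 0, "z": -10, "twist": 0}, {"gripper": 0.6, "x": 0, "y": 0, "z": -5, "twist": 0}, {"gripper": 0.6, "x": 0, "y": 0, "z": 0, "twist": 0}, {"gripper": 0.75, "x": 0, "y": 0, "z": 0, "twist": 0}, {"gripper": 0.8, "x": 0, "y": 0, "z": 0, "twist": 0}, {"gripper": 1, "x": 0, "y": 0, "z": 0, "twist": 0}, {"gripper": 1, "x": 0, "y": 0, "z": 0, "twist": 0}, {"gripper": 1, "x": 0, "y": 0, "z": 0, "twist": 0}, {"gripper": 1, "x": 0, "y": 0, "z": 0, "twist": 0}], "grip_force": 30}}

```text
clock: 10.22
position: [0.5188, -0.2163, 0.1549]
orientation: [0.85, -0.527, 0.0, 0.0]
force: [-0.6, 0.6, 1.7]
width: 0.012
```

>>> {"op": "apply_moves", "data": {"moves": [{"gripper": 1, "x": 0, "y": 0, "z": 0.1, "twist": 5}, {"gripper": 1, "x": 0, "y": 0, "z": 0.1, "twist": 5}, {"gripper": 1, "x": 0, "y": 0, "z": 0.1, "twist": 5}, {"gripper": 1, "x": 0, "y": 0, "z": 0.1, "twist": 5}, {"gripper": 1, "x": 0, "y": 0, "z": 0.1, "twist": 5}], "grip_force": 30}}

```text
clock: 10.85
position: [0.519, -0.2162, 0.1554]
orientation: [0.944, -0.33, 0.0, -0.0]
force: [-0.4, 0.2, 1.5]
width: 0.0125
```

Run:
```python
from h import *
from workcell import robot
s=robot.get_state();print(s["position"],s["force"],s["ft_torque"],s["joints"][5],s["width"])
p=robot.camera_params("wrist");im,d=robot.capture("wrist")
np.savez("w8.npz",im=im,d=d,**p)
cv2.imwrite("pics/w8z.png",cv2.resize(im[200:330,180:320],None,fx=5,fy=4.6,interpolation=cv2.INTER_CUBIC)[:,:,::-1])
```

```text
[ 0.51904753 -0.216211    0.15542367] [-0.35356718  0.24079218  1.45379747] [-0.02388522  0.17439602 -0.0104041 ] 1.005466269676124 0.012499790948221613
```

View pics/w8z.png

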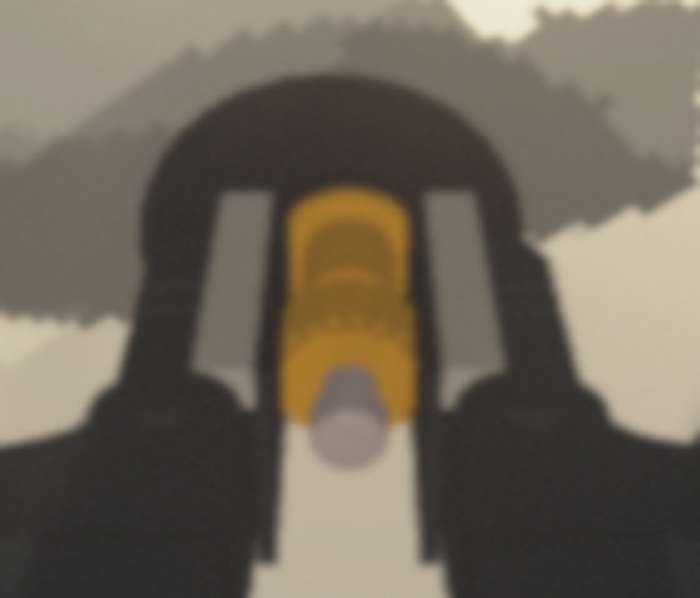

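The nut is well centred in the pads and the pin tip is at (348,438). I'll measure the gap now to see whether it's slipping.

```bash
cat > gap.py <<'E'
from h import *
def gap(f):
    z=np.load(f); p={k:z[k] for k in("camera_matrix","distortion","rvec","tvec")};d=z["d"]
    R=cv2.Rodrigues(p["rvec"])[0];C=-R.T@p["tvec"]
    v,u=np.mgrid[170:320,225:275]
    uv=np.stack([u.ravel(),v.ravel()],1).astype(float)[:,None]
    n=cv2.undistortPoints(uv,p["camera_matrix"],p["distortion"])[:,0]
    P=C+(np.c_[n,np.ones(len(n))]*d[v,u].reshape(-1,1))@R
    m=np.hypot(P[:,0]-.5183,P[:,1]+.216)<.0075
    H=P[m,2]*1e3
    t=H[(H>158)&(H<172)];c=np.percentile(t,75);tip=np.median(t[abs(t-c)<1.2])
    for _ in range(3): tip=np.median(t[abs(t-tip)<1.2])
    h,e=np.histogram(H,np.arange(148,160,.5));nt=e[h.argmax()]+.25
    for _ in range(4): nt=np.mean(H[abs(H-nt)<1.2])
    print(f,"tip",tip.round(2),"nut",nt.round(2),"gap",(tip-nt).round(2),"nut rad~",((14-tip+nt)/1.6).round(2),"tipxy",np.median(P[m][abs(H-tip)<1],0).round(4))
E
python3 -c "
from gap import *
for f in ('w1','w2','w7','w8'): gap(f+'.npz')"
```

```text
w1.npz tip 164.7 nut 151.49 gap 13.22 nut rad~ 0.49 tipxy [ 0.5185 -0.2159  0.1647]
w2.npz tip 164.85 nut 151.68 gap 13.17 nut rad~ 0.52 tipxy [ 0.5184 -0.2158  0.1649]
w7.npz tip 164.85 nut 154.92 gap 9.93 nut rad~ 2.55 tipxy [ 0.5187 -0.217   0.1648]
w8.npz tip 167.05 nut 155.05 gap 12.01 nut rad~ 1.25 tipxy [ 0.5186 -0.2169  0.1671]
```

Run:
```python
from h import *
z=np.load("w8.npz"); p={k:z[k] for k in("camera_matrix","distortion","rvec","tvec")};d=z["d"]
H=np.array([[1e3*(lambda c:c[0]+c[1]*d[v,u])(ray(p,(u,v)))[2] for u in range(233,267)] for v in range(264,306)])
np.set_printoptions(linewidth=220);print(H.round(0).astype(int))
```

```text
[[158 158 157 ... 157 157 157]
 [159 159 158 ... 160 158 158]
 [158 159 159 ... 159 160 160]
 ...
 [171 170 167 ... 168 170 170]
 [170 170 169 ... 171 170 171]
 [169 170 168 ... 170 169 170]]
```

Run:
```python
from h import *
z=np.load("w8.npz"); p={k:z[k] for k in("camera_matrix","distortion","rvec","tvec")};d=z["d"]
H=np.array([[1e3*(lambda c:c[0]+c[1]*d[v,u])(ray(p,(u,v)))[2] for u in range(236,264)] for v in range(264,306,2)])
for r in H.round(0).astype(int): print(*r)
```

```text
153 144 133 147 147 146 148 150 149 149 150 150 150 148 149 150 150 148 149 149 149 149 147 148 147 132 145 153
153 144 147 148 149 150 151 151 150 151 151 153 152 151 151 152 152 150 150 151 151 151 149 149 150 149 146 154
154 148 149 150 150 152 153 153 152 151 154 154 154 152 152 153 153 152 152 152 151 152 151 151 150 150 148 154
155 149 151 153 152 153 155 154 154 154 155 153 275 154 154 154 154 154 153 154 154 153 152 153 154 152 150 154
155 150 153 154 153 152 154 154 156 155 155 155 155 155 156 155 156 156 156 154 155 154 154 154 154 155 151 155
155 153 153 155 156 154 155 155 155 153 155 156 156 156 155 155 154 156 154 155 155 155 155 154 154 153 153 156
154 154 155 156 155 155 155 155 156 155 155 155 156 156 154 156 155 155 155 155 155 154 155 155 156 154 153 156
156 155 154 156 155 155 155 154 156 156 155 155 155 155 155 155 155 155 154 155 155 155 155 155 156 156 156 156
156 155 154 155 156 155 154 156 155 156 156 156 156 156 155 156 156 155 155 155 155 154 156 155 156 155 155 156
156 154 155 155 155 155 155 156 155 156 157 158 159 157 158 157 157 157 156 155 155 155 156 
[... 551 characters left out ...]
 163 155 156 155 121 149 158
158 121 121 121 121 121 164 165 163 165 164 165 165 164 165 165 165 164 165 164 164 163 121 121 121 121 122 158
158 121 120 121 121 121 164 164 164 164 165 165 165 165 164 164 163 164 164 164 164 163 121 121 121 121 121 160
158 121 121 121 121 122 121 164 164 163 164 164 165 164 164 164 165 163 165 164 164 121 122 120 121 121 120 159
159 121 121 121 121 121 119 122 122 164 164 165 165 164 166 165 165 164 164 121 121 121 122 122 120 121 121 158
159 121 121 121 122 121 121 121 121 121 121 120 121 121 122 121 120 121 120 121 121 121 121 121 121 121 120 159
160 121 121 121 122 120 121 121 121 121 121 121 121 121 121 122 121 122 120 121 120 121 121 121 121 121 121 159
```

The raw depth shows the tip at about 164.4 and the nut top at 155.2, so the nut is at about 2.95 rad and holding. 25° more should give about 3.4.

>>> {"op": "apply_moves", "data": {"moves": [{"gripper": 1, "x": 0, "y": 0, "z": 0.15, "twist": 5}, {"gripper": 1, "x": 0, "y": 0, "z": 0.15, "twist": 5}, {"gripper": 1, "x": 0, "y": 0, "z": 0.15, "twist": 5}, {"gripper": 1, "x": 0, "y": 0, "z": 0.15, "twist": 5}, {"gripper": 1, "x": 0, "y": 0, "z": 0.15, "twist": 5}, {"gripper": 1, "x": 0, "y": 0, "z": 0, "twist": 0}, {"gripper": 0.75, "x": 0, "y": 0, "z": 0, "twist": 0}, {"gripper": 0.6, "x": 0, "y": 0, "z": 0, "twist": 0}, {"gripper": 0.6, "x": 0, "y": 0, "z": 0, "twist": 0}, {"gripper": 0.6, "x": 0, "y": 0, "z": 10, "twist": 0}, {"gripper": 0.6, "x": 0, "y": 0, "z": 20, "twist": 0}, {"gripper": 0.6, "x": 0, "y": 0, "z": 20, "twist": 0}, {"gripper": 0.6, "x": 0, "y": 0, "z": 0, "twist": 0}, {"gripper": 0.6, "x": 0, "y": 0, "z": 0, "twist": 0}], "grip_force": 30}}

```text
clock: 12.65
position: [0.5185, -0.2161, 0.2057]
orientation: [0.993, -0.119, -0.0, -0.0]
force: [-0.3, -0.1, -0.2]
width: 0.0339
```

Run:
```python
from h import *
from workcell import robot
from gap import gap
s=robot.get_state();print(s["position"],s["force"],s["ft_torque"],s["joints"][5],s["width"])
for k in (9,10):
    p=robot.camera_params("wrist");im,d=robot.capture("wrist")
    np.savez(f"w{k}.npz",im=im,d=d,**p); gap(f"w{k}.npz")
cv2.imwrite("pics/w9z.png",cv2.resize(im[180:300,180:320],None,fx=5,fy=5,interpolation=cv2.INTER_CUBIC)[:,:,::-1])
```

```text
[ 0.51847051 -0.21607458  0.20565127] [-0.30352625 -0.12963825 -0.19816806] [ 0.00447434  0.07831035 -0.01809562] 1.4390335731250568 0.03392570649223077
w9.npz tip 164.94 nut 156.28 gap 8.66 nut rad~ 3.34 tipxy [ 0.5189 -0.2164  0.165 ]
w10.npz tip 164.73 nut 156.31 gap 8.42 nut rad~ 3.49 tipxy [ 0.5186 -0.2164  0.1647]
```

View pics/w9z.png

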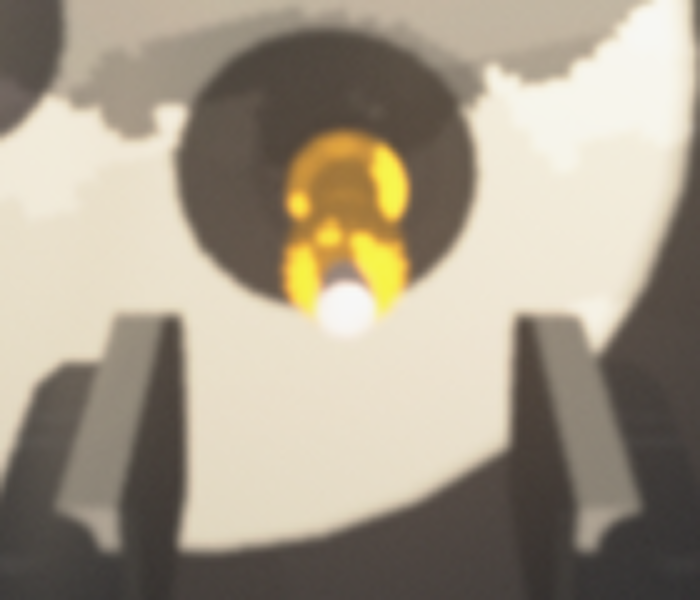

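The nut is at about 3.4 rad, with the tip at (345,307) well centred between the pads. I'll regrip and turn 12° more for margin, which stays below the 3.8 stop.

>>> {"op": "apply_moves", "data": {"moves": [{"gripper": 0.6, "x": 0, "y": 0, "z": -20, "twist": 0}, {"gripper": 0.6, "x": 0, "y": 0, "z": -15, "twist": 0}, {"gripper": 0.6, "x": 0, "y": 0, "z": -10, "twist": 0}, {"gripper": 0.6, "x": 0, "y": 0, "z": -5, "twist": 0}, {"gripper": 0.75, "x": 0, "y": 0, "z": 0, "twist": 0}, {"gripper": 0.8, "x": 0, "y": 0, "z": 0, "twist": 0}, {"gripper": 1, "x": 0, "y": 0, "z": 0, "twist": 0}, {"gripper": 1, "x": 0, "y": 0, "z": 0, "twist": 0}, {"gripper": 1, "x": 0, "y": 0, "z": 0, "twist": 0}, {"gripper": 1, "x": 0, "y": 0, "z": 0.1, "twist": 4}, {"gripper": 1, "x": 0, "y": 0, "z": 0.1, "twist": 4}, {"gripper": 1, "x": 0, "y": 0, "z": 0.1, "twist": 4}, {"gripper": 1, "x": 0, "y": 0, "z": 0, "twist": 0}, {"gripper": 0.75, "x": 0, "y": 0, "z": 0, "twist": 0}, {"gripper": 0.6, "x": 0, "y": 0, "z": 0, "twist": 0}, {"gripper": 0.6, "x": 0, "y": 0, "z": 0, "twist": 0}, {"gripper": 0.6, "x": 0, "y": 0, "z": 10, "twist": 0}, {"gripper": 0.6, "x": 0, "y": 0, "z": 20, "twist": 0}, {"gripper": 0.6, "x": 0, "y": 0, "z": 20, "twist": 0}, {"gripper": 0.6, "x": 0, "y": 0, "z": 0, "twist": 0}], "grip_force": 30}}

```text
clock: 15.25
position: [0.52, -0.2165, 0.2086]
orientation: [1.0, -0.014, 0.002, 0.0]
force: [0.6, 0.6, -0.1]
width: 0.0343
```

Run:
```python
from h import *
from workcell import robot
from gap import gap
s=robot.get_state();print(s["clock"],s["position"],s["force"],s["ft_torque"],s["joints"][5],s["width"])
for k in (11,12,13):
    p=robot.camera_params("wrist");im,d=robot.capture("wrist")
    np.savez(f"w{k}.npz",im=im,d=d,**p); gap(f"w{k}.npz")
print(robot.get_state()["force"])
```

```text
15.25 [ 0.51999629 -0.21650308  0.20864135] [ 0.63987576  0.57101713 -0.13845463] [-0.01715897  0.00275474  0.03693634] 1.6485048332217356 0.034275961352959156
w11.npz tip 164.85 nut 156.61 gap 8.25 nut rad~ 3.6 tipxy [ 0.5188 -0.2164  0.1649]
w12.npz tip 164.85 nut 156.62 gap 8.23 nut rad~ 3.6 tipxy [ 0.5191 -0.2162  0.1649]
w13.npz tip 164.88 nut 156.77 gap 8.1 nut rad~ 3.69 tipxy [ 0.5192 -0.2165  0.1649]
[-0.22975642  0.15285486 -0.39101851]
```

Nut at about 3.6 rad. Now I'll close the fingers and approach the tip.

>>> {"op": "apply_moves", "data": {"moves": [{"gripper": 1, "x": 0, "y": 0, "z": 0, "twist": 0}, {"gripper": 1, "x": 0, "y": 0, "z": 0, "twist": 0}, {"gripper": 1, "x": 0, "y": 0, "z": 0, "twist": 0}, {"gripper": 1, "x": 0, "y": 0, "z": 0, "twist": 0}, {"gripper": 1, "x": 0, "y": 0, "z": -8, "twist": 0}, {"gripper": 1, "x": 0, "y": 0, "z": -5, "twist": 0}, {"gripper": 1, "x": 0, "y": 0, "z": 0, "twist": 0}, {"gripper": 1, "x": 0, "y": 0, "z": 0, "twist": 0}], "grip_force": 20}}

```text
clock: 16.4
position: [0.519, -0.2163, 0.1934]
orientation: [1.0, -0.014, 0.0, 0.0]
force: [0.5, 0.9, -0.0]
width: -0.0001
```

Run:
```python
from h import *
from workcell import robot
s=robot.get_state();print(s["clock"],s["position"],s["force"],s["width"],robot.tcp_to_tips)
p=robot.camera_params("wrist");im,d=robot.capture("wrist");np.savez("w14.npz",im=im,d=d,**p)
cv2.imwrite("pics/w14z.png",cv2.resize(im[190:310,180:320],None,fx=5,fy=5,interpolation=cv2.INTER_CUBIC)[:,:,::-1])
im,d=robot.capture("scene")
cv2.imwrite("pics/s14z.png",cv2.resize(im[170:230,130:200],None,fx=10,fy=10,interpolation=cv2.INTER_CUBIC)[:,:,::-1])
print(robot.get_state()["position"],robot.get_state()["force"])
```

```text
16.4 [ 0.51896147 -0.21628996  0.19342358] [ 0.52131483  0.85961697 -0.03442089] -6.105613327227061e-05 0.022
[ 0.5190437  -0.21627356  0.19363262] [ 0.33611011 -0.05011666  0.16476024]
```

View pics/w14z.png

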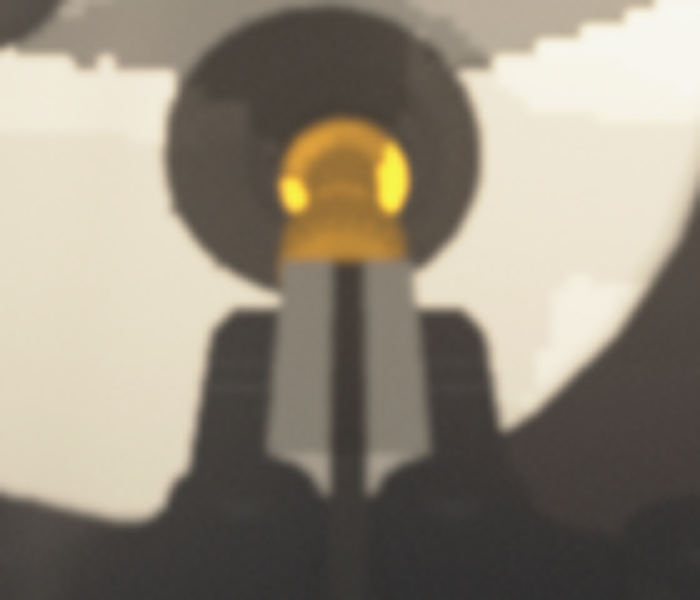

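View pics/s14z.png

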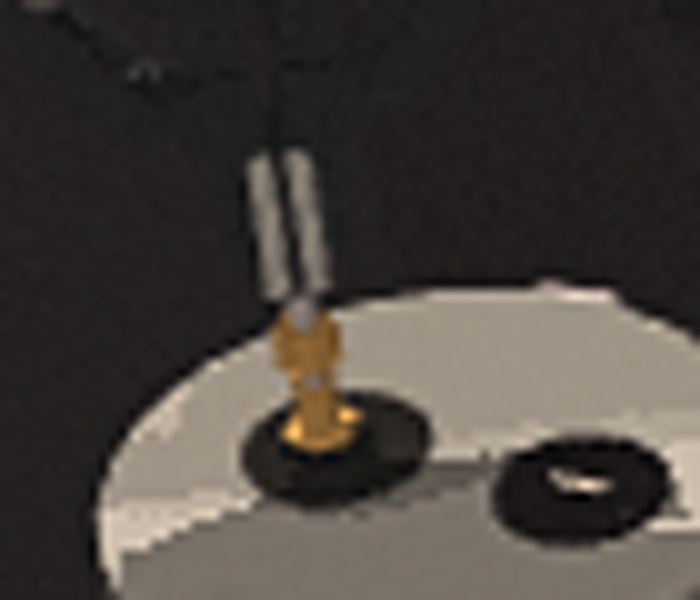

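The closed fingers are centred over the nut axis (347 against 345), about 6.5 mm above the tip. I'll lower them in small steps.

>>> {"op": "apply_moves", "data": {"moves": [{"gripper": 1, "x": 0, "y": 0, "z": -3, "twist": 0}, {"gripper": 1, "x": 0, "y": 0, "z": -2, "twist": 0}, {"gripper": 1, "x": 0, "y": 0, "z": -1, "twist": 0}, {"gripper": 1, "x": 0, "y": 0, "z": 0, "twist": 0}, {"gripper": 1, "x": 0, "y": 0, "z": 0, "twist": 0}]}}

```text
clock: 17.12
position: [0.519, -0.2163, 0.1876]
orientation: [1.0, -0.014, 0.0, 0.0]
force: [-0.7, 0.6, 0.8]
width: 0.0006
```

>>> {"op": "apply_moves", "data": {"moves": [{"gripper": 1, "x": 0, "y": 0, "z": -1, "twist": 0}, {"gripper": 1, "x": 0, "y": 0, "z": 0, "twist": 0}, {"gripper": 1, "x": 0, "y": 0, "z": 0, "twist": 0}]}}

```text
clock: 17.5
position: [0.519, -0.2163, 0.1865]
orientation: [1.0, -0.014, 0.0, 0.0]
force: [-0.5, 0.1, 1.6]
width: 0.0
```

>>> {"op": "apply_moves", "data": {"moves": [{"gripper": 1, "x": 0, "y": 0, "z": -1, "twist": 0}, {"gripper": 1, "x": 0, "y": 0, "z": 0, "twist": 0}, {"gripper": 1, "x": 0, "y": 0, "z": 0, "twist": 0}]}}

```text
clock: 17.88
position: [0.519, -0.2163, 0.1855]
orientation: [1.0, -0.014, 0.0, 0.0]
force: [-0.0, 0.3, 1.7]
width: 0.0002
```

>>> {"op": "apply_moves", "data": {"moves": [{"gripper": 1, "x": 0, "y": 0, "z": -1, "twist": 0}, {"gripper": 1, "x": 0, "y": 0, "z": -1, "twist": 0}, {"gripper": 1, "x": 0, "y": 0, "z": 0, "twist": 0}, {"gripper": 1, "x": 0, "y": 0, "z": 0, "twist": 0}]}}

```text
clock: 18.38
position: [0.519, -0.2163, 0.1836]
orientation: [1.0, -0.014, 0.0, 0.0]
force: [-0.4, 1.2, 4.2]
width: 0.0002
```

Run:
```python
from workcell import robot
s=robot.get_state();print(s["position"],s["force"],s["ft_torque"])
```

```text
[ 0.51901459 -0.21628347  0.18358574] [-0.40857897  1.21036633  4.17139063] [ 0.10347426  0.12569928 -0.0218918 ]
```

>>> {"op": "apply_moves", "data": {"moves": [{"gripper": 1, "x": 0, "y": 0, "z": -0.8, "twist": 0}, {"gripper": 1, "x": 0, "y": 0, "z": 0, "twist": 0}, {"gripper": 1, "x": 0, "y": 0, "z": 0, "twist": 0}]}}

```text
clock: 18.75
position: [0.5191, -0.2163, 0.183]
orientation: [1.0, -0.014, 0.0, 0.0]
force: [-1.2, 0.7, 6.4]
width: -0.0001
```

```bash
cat > f.py <<'E'
from workcell import robot
import numpy as np
F=[];Z=[]
for i in range(5):
    robot.capture("wrist"); s=robot.get_state();F.append(s["force"][2]);Z.append(s["position"][2])
print(s["clock"],np.mean(F).round(2),np.round(F,1),np.mean(Z).round(5))
E
python3 f.py
```

```text
19.0 5.26 [4.7 4.9 5.3 6.1 5.3] 0.18297
```

>>> {"op": "apply_moves", "data": {"moves": [{"gripper": 1, "x": 0, "y": 0, "z": -0.2, "twist": 0}, {"gripper": 1, "x": 0, "y": 0, "z": 0, "twist": 0}]}}

```text
clock: 19.25
position: [0.5191, -0.2164, 0.1829]
orientation: [1.0, -0.014, 0.0, 0.0]
force: [-0.7, 0.7, 5.3]
width: -0.0002
```

```bash
python3 f.py
```

```text
19.5 5.31 [5.3 6.  5.1 5.3 4.9] 0.18292
```

>>> {"op": "apply_moves", "data": {"moves": [{"gripper": 1, "x": 0, "y": 0, "z": -0.3, "twist": 0}, {"gripper": 1, "x": 0, "y": 0, "z": 0, "twist": 0}]}}

```text
clock: 19.75
position: [0.5192, -0.2164, 0.1828]
orientation: [1.0, -0.014, 0.0, 0.0]
force: [-1.6, 1.1, 6.5]
width: -0.0005
```

```bash
python3 f.py
```

```text
20.0 6.39 [6.9 6.  5.9 6.9 6.3] 0.18281
```

The slope is now about 10 N/mm, which is the boot alone, at 6.4 N, so the pin is on its stop. I'll hold, then check by image.

>>> {"op": "apply_moves", "data": {"moves": [{"gripper": 1, "x": 0, "y": 0, "z": 0, "twist": 0}, {"gripper": 1, "x": 0, "y": 0, "z": 0, "twist": 0}, {"gripper": 1, "x": 0, "y": 0, "z": 0, "twist": 0}, {"gripper": 1, "x": 0, "y": 0, "z": 0, "twist": 0}, {"gripper": 1, "x": 0, "y": 0, "z": 0, "twist": 0}, {"gripper": 1, "x": 0, "y": 0, "z": 0, "twist": 0}, {"gripper": 1, "x": 0, "y": 0, "z": 0, "twist": 0}, {"gripper": 1, "x": 0, "y": 0, "z": 0, "twist": 0}, {"gripper": 1, "x": 0, "y": 0, "z": 0, "twist": 0}, {"gripper": 1, "x": 0, "y": 0, "z": 0, "twist": 0}]}}

```text
clock: 21.25
position: [0.5192, -0.2164, 0.1828]
orientation: [1.0, -0.014, 0.001, 0.0]
force: [-0.7, -0.6, 5.9]
width: -0.0001
```

Run:
```python
from h import *
from workcell import robot
p=robot.camera_params("wrist");im,d=robot.capture("wrist");np.savez("w15.npz",im=im,d=d,**p)
cv2.imwrite("pics/w15z.png",cv2.resize(im[190:310,180:320],None,fx=5,fy=5,interpolation=cv2.INTER_CUBIC)[:,:,::-1])
im,d=robot.capture("scene")
cv2.imwrite("pics/s15z.png",cv2.resize(im[170:230,130:200],None,fx=10,fy=10,interpolation=cv2.INTER_CUBIC)[:,:,::-1])
for f in("w14","w15"):
    z=np.load(f+".npz");p={k:z[k] for k in("camera_matrix","distortion","rvec","tvec")};d=z["d"]
    print(f)
    for v in range(210,244,2): print(v,np.median([1e3*(lambda c:c[0]+c[1]*d[v,u])(ray(p,(u,v)))[2] for u in range(241,257)]).round(1),end=" | ")
print(robot.get_state()["force"])
```

```text
w14
210 124.2 | 212 126.7 | 214 127.3 | 216 129.1 | 218 129.0 | 220 129.4 | 222 132.7 | 224 135.9 | 226 139.4 | 228 141.4 | 230 150.1 | 232 152.4 | 234 154.8 | 236 156.5 | 238 156.7 | 240 156.7 | 242 175.0 | w15
210 122.0 | 212 122.8 | 214 123.8 | 216 123.9 | 218 125.9 | 220 127.0 | 222 128.7 | 224 129.3 | 226 129.3 | 228 131.6 | 230 134.6 | 232 137.6 | 234 144.6 | 236 148.0 | 238 149.6 | 240 151.1 | 242 164.5 | [0.21883124 0.63735904 6.12893617]
```

View pics/w15z.png

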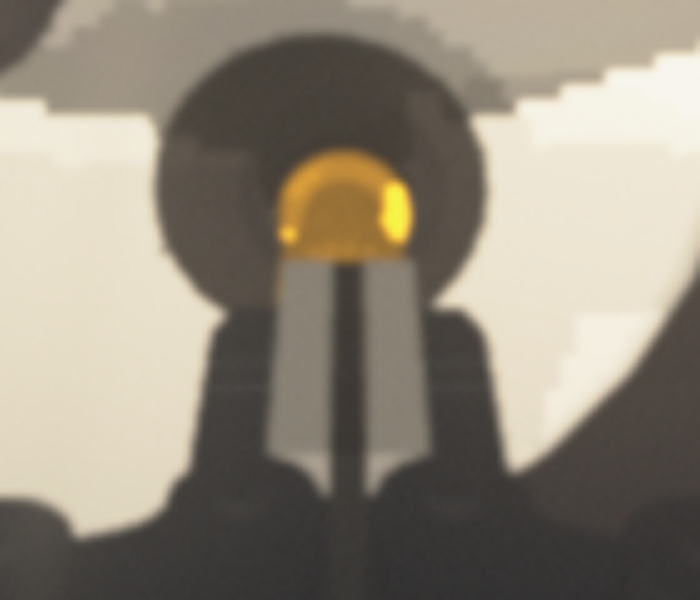

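View pics/s15z.png

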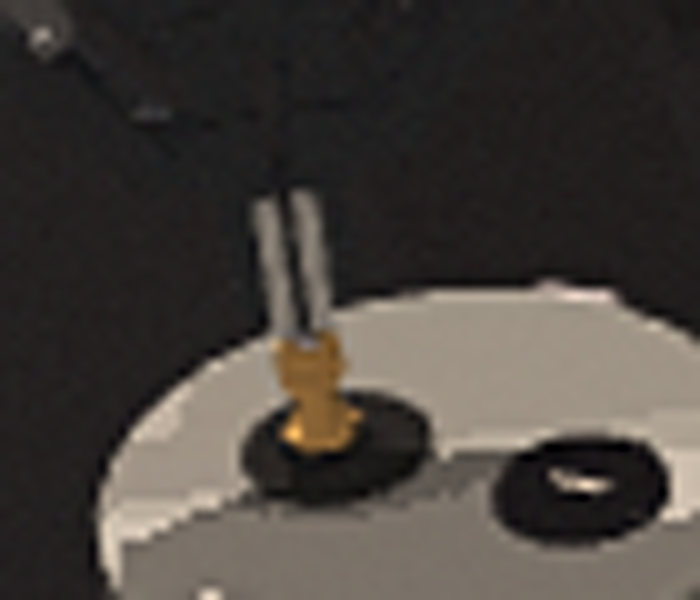

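The nut has dropped with the pin while held (nut top about 156.7 → 151). The mean force is 6.1 N, above the 4.6 N stop force and well under 12 N, and it was held for over 2 s. Now I'll release.

>>> {"op": "apply_moves", "data": {"moves": [{"gripper": 1, "x": 0, "y": 0, "z": 1, "twist": 0}, {"gripper": 1, "x": 0, "y": 0, "z": 2, "twist": 0}, {"gripper": 1, "x": 0, "y": 0, "z": 2, "twist": 0}, {"gripper": 1, "x": 0, "y": 0, "z": 3, "twist": 0}, {"gripper": 1, "x": 0, "y": 0, "z": 10, "twist": 0}, {"gripper": 1, "x": 0, "y": 0, "z": 20, "twist": 0}, {"gripper": 0.6, "x": 0, "y": 0, "z": 20, "twist": 0}, {"gripper": 0.6, "x": 0, "y": 0, "z": 20, "twist": 0}, {"gripper": 0.6, "x": 0, "y": 0, "z": 0, "twist": 0}, {"gripper": 0.6, "x": 0, "y": 0, "z": 0, "twist": 0}]}}

```text
clock: 22.6
position: [0.5183, -0.216, 0.2593]
orientation: [1.0, -0.015, -0.001, -0.0]
force: [0.0, -0.7, -0.1]
width: 0.034
```

Run:
```python
from h import *
from workcell import robot
from gap import gap
s=robot.get_state();print(s["clock"],s["position"],s["force"])
for k in (16,17):
    p=robot.camera_params("wrist");im,d=robot.capture("wrist");np.savez(f"w{k}.npz",im=im,d=d,**p);gap(f"w{k}.npz")
im,d=robot.capture("scene");cv2.imwrite("pics/s16.png",im[:,:,::-1])
```

```text
22.6 [ 0.51832754 -0.21599491  0.25925662] [ 0.03821533 -0.66761894 -0.12558844]
w16.npz tip 164.99 nut 156.77 gap 8.22 nut rad~ 3.61 tipxy [ 0.5188 -0.2164  0.165 ]
w17.npz tip 164.89 nut 156.64 gap 8.26 nut rad~ 3.59 tipxy [ 0.5191 -0.2165  0.165 ]
```

View pics/s16.png

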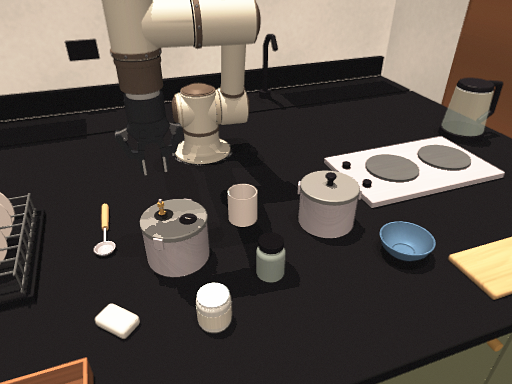

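The pin is back at its original height (164.9), the nut is still raised, everything else is in place and the arm is clear at (155,160). Handing in.

```bash
python3 -c "
from workcell import robot
print(robot.close_job())"
```

```text
the job is handed in; nothing more can be done
None
```

The vacuum valve job is done and handed in at about 23 s of the 72 s allowed. The nut is open, the tip was pressed to its stop and held, and the pin sprang back.

- **Nut:** The first turn of 189° anticlockwise slipped in the pads and only brought the nut from about 0.5 to 2.5 rad. I regripped twice, better centred and at 30 N, and turned it a further 62°. Depth images now put it at about 3.6 rad, with an uncertainty of about 0.15 to 0.2 rad. The gap from nut top to tip went from 13.2 mm to 8.2 mm.
- **Press:** I pressed the tip with the closed fingertips at about 6 N on average. Single noisy readings reached 6.9 N, against the 12 N limit. The force passed the 4.6 N stop value, and the last small step rose at roughly the boot's 10 N/mm, so I judged the pin to be on its stop. The depth-based travel could only be read to about 0.5 mm: about 4.8 mm in total, which would leave about 4.2 mm of pin travel against 4.5. I took the force reading as the better evidence.
- **Hold and release:** It was held for over 1.5 s. After release the tip was back at its original height (164.9 mm as the camera reads it) and the nut was still open.
- **Surroundings:** The final scene picture shows the other things in their places. The arm is clear of everything, with no force beyond sensor noise.

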